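Turn the spice carousel to the red-capped jar and hold it

ROBOT

A 7-joint arm with a two-finger parallel gripper is mounted at the origin on the work surface. World frame = base frame: x ahead of the robot, y to its left, z up, the work surface at z = 0. Lengths are in m, angles in degrees, forces in N, time in s.
With the tool pointing down it reaches from about 0.425 to 0.925 m from the base axis. Payload 6.8 kg.
Tool frame: the origin (TCP) lies on the centre line of the jaws, within the pads' length; the fingertips stand 19 mm ahead of it and the grasp point (between the pads) is the TCP; z points along the fingers, y is the line along which they close (so a half turn about z gives the same grasp; the last joint's range is limited). The gripper opens to 85 mm and grips with 20 to 120 N. Pads are 22 mm wide; open, the fingers measure 114 mm over their backs; the gripper's body (76 mm by 85 mm) begins 54 mm behind the grasp point. The pads swing forward as they close: fully open they stand 13 mm farther back than shut.
Start: joints at [-74.949, 27.33, 1.283, 89.118, -0.659, 63.558, -4.761], TCP at [0.245, 0.629, 0.25] pointing down, gripper open.
Joint ranges: [-169.35, 169.35], [-19.33, 120.38], [-80.79, 83.38], [13.8, 139.57], [-78.32, 258.32], [9.67, 109.79], [-169.56, 169.56]. Speed limits (degrees/s): [136.94, 136.94, 180, 180, 180, 180, 180].

INTERFACE

Orientations are given as [roll, pitch, yaw] about the fixed x, y, z axes, in that order (R = Rz(yaw) Ry(pitch) Rx(roll)).
In Python, from workcell import sense, get_image, camera_model, close_job, spot_in, silhouettes gives the robot as it stands.
- The arm moves only by the tool servo_tool, never from a script. Its argument "rows" is a list that holds one entry, the list of rows, each a list of 7 numbers: the shift along the world's x, y, z in units of 40 mm (1.0 is 40 mm), then the turn, a rotation vector about the world's x, y, z in units of 8 degrees (1.0 is 8 degrees), then the opening, from -1 (shut) to 1 (fully open). In form: [[[tx, ty, tz, wx, wy, wz, fingers], ...]]. A call has 1 to 10 rows; each row shifts and turns the commanded pose from where the row before left it; what a row does not reach is not made up. A row lasts 1/8 s, in which the tool goes at most 62.5 mm and 10.7 degrees, less where a joint would pass 70% of its speed; a pose out of reach is approached as far as the arm can. A call is refused whole if a number of a shift passes 1 or a number of a turn 1, either way. A call with a gripper value outside its range is refused whole. The fingers move at their own pace and stop on an object; the grip force is fixed at half the most. Time passes only in rows, so rows that do not move let the fingers close. It gives the time, the measured TCP pose, the force, the opening and the grip force at its end, in the units of the state.
- sense(): the state, without advancing time (a new reading comes with each control period).
- get_image(name): name is "side" or "top" or "wrist"; returns (picture, depth): 420x560x3 uint8, red, green, blue; 420x560 float32, m along the optical axis (not along the pixel's ray), 0 where there is no reading.
- camera_model(name): a dict with "fx", "fy", "cx", "cy" (pixels), "k1" (the pictures are not rectified: a ray, as slopes to the right and down, at radius r is drawn at 1 + k1 r^2 times it, then the intrinsics apply), "world_from_camera" (4x4, takes a point from camera to world coordinates). Camera axes: x right, y down, z forward; pixel columns grow to the right and rows downward; lengths in m; the calibration is good to about 2 mm. A picture is of the moment at which its call begins: read the wrist's pose just before it. camera_model takes no time and is no camera call; for the wrist camera it gives the pose at the moment of the call.
- close_job(): hands the job in; it is judged then, once.
Trained networks look in the newest picture that a camera, given by its name, has taken for a name from the list of things; names that differ only in an ending like _2 or _b are one class to them, and where a whole thing is asked for, a point or a joint stands for the part that bears it (a point fixed in the world has none). Each returns a list of dicts, best first, with "p" (0 to 1); they miss things now and then, are a little off and sometimes report something else, mostly with a low value. They report only what shows in the picture. A call takes as long as a camera call.
- spot_in(camera, thing): "extent" ([left, top, right, bottom] in pixels, round what is visible of it).
- silhouettes(camera, thing): "region" (420x560 bool, what is visible of it) and "extent" ([left, top, right, bottom] in pixels, round what is visible of it).
The state is a dict: "time_s": time; "joint_pos": joint angles; "joint_velocities": joint speeds; "tau": joint torques, N m; "eef_pos": TCP position; "ee_rot": TCP orientation; "wrist_force": force on the tool from outside, world axes, zero at the start; "wrist_torque": the same for the moment, N m; "finger_gap": finger opening in m; "gripper_force": force on a finger pad.
Only numpy, scipy, OpenCV 4.12 (cv2) and the standard library are available. Lean on these libraries where they do the work, as an engineer would, in place of code of your own. Each camera call takes 0.05 s, during which the arm holds its last target. There are 200 camera calls.

TASK

Turn the spice carousel by one of its two upright posts until the red-capped jar is at the front, in line with the white pointer on the base. The turntable is sprung and swings back if released, so keep hold of the post and finish while holding the turntable still there. Leave all the jars standing in their hoops and do not disturb anything else on the worktop.

Things in the scene. Friction and masses are not known exactly. Their poses are not given: they have to be found in the camera images.
- base: Fixed dark-wood base of the spice carousel: disc 264 mm across, 10 mm thick, with a front tongue (50 mm wide, reaching 187 mm from the centre) carrying a white pointer line. Origin: centre of its underside, on the turning axis. Its -x axis points from the centre to the pointer (the front, roughly towards the robot); z up.
- pointer (a point): Middle of the white pointer line (50 x 12 mm, radial) on the front tongue of the base, 157 mm from the turning axis, 11 mm above the worktop. Fixed.
- turntable: Light-wood disc 232 mm across, upper face 24 mm above the worktop, turning about the base's vertical axis. Origin: centre of its underside (12 mm up), on the axis; z up, -x points to post_a. A weak spring (0.06 N m per rad) winds it back to its starting angle from either side; it turns 200 degrees each way, takes 1 to 3 N at a post, and swings back when let go.
- post_a_grip (a point): Grip point of post_a, one of two alike uprights on the turntable, 75 mm from the axis: steel rod topped by a round wooden grip 20 mm in diameter. Point on the post's axis 147 mm above the worktop; the grip spans 120 to 174 mm (jars reach only 104 mm). It turns with the turntable, not about itself. At the start it is on the front half.
- post_b_grip (a point): Same point on the other, identical post, across from post_a (75 mm from the axis on the turntable's +x side).
- post_a: The post described at post_a_grip, fixed to the turntable; origin at its foot on the turntable's upper face, 24 mm above the worktop.
- post_b: The post described at post_b_grip, fixed to the turntable; origin at its foot on the turntable's upper face.
- jar_red: The marked jar, the only one with a red cap: 44 mm across, 80 mm tall, about 0.1 kg. It stands loose in one of six wire hoops (2 mm play, 36 mm above the turntable's origin) centred 75 mm from the axis, at 30, 90 and 150 degrees either side of post_a. Top 104 mm above the worktop. Origin: centre of its underside; z up.
- jar_white: Same jar with a white cap, standing loose in another hoop. Origin: centre of its underside; z up.
- jar_green: Same jar with a green cap, standing loose in another hoop. Origin: centre of its underside; z up.
- jar_black: Same jar with a black cap, standing loose in another hoop. Origin: centre of its underside; z up.
- jar_blue: Same jar with a blue cap, standing loose in another hoop. Origin: centre of its underside; z up.
- jar_yellow: Same jar with a yellow cap, standing loose in another hoop. Origin: centre of its underside; z up.
- mug: Bystander: white mug, 80 mm across, 90 mm tall, on the worktop to the left of the carousel. Origin: centre of its underside.
- mill: Bystander: dark wooden pepper mill, 52 mm across, 112 mm tall, on the worktop to the right of the carousel. Origin: centre of its underside.
- packet: Bystander: flat yellow packet 70 x 110 x 35 mm on the worktop behind the carousel. Origin: centre of its underside.
- tub: Bystander: clear open tub 100 x 130 x 70 mm on the worktop, near right. Origin: centre of its underside.
- spoon: Bystander: wooden spoon 240 mm long lying on the worktop, near left. Origin: on its underside.

How it is judged (in metres and radians):
At the end, for the whole second after the job is handed in: Red-capped jar at the front, centre within 12 mm of the line from axis to pointer; turntable still (under 0.1 rad/s), fingers bearing on a post (over 0.3 N); all six jars upright (within 0.15 rad) in their hoops, 65 to 85 mm from the axis, foot within 6 mm of the turntable (x of jar_red in the frame of base below -0.06 m and y of jar_red in the frame of base between -0.012 and 0.012 m and angular speed of turntable below 0.1 rad/s and (contact force between the fingers and post_a above 0.3 N or contact force between the fingers and post_b above 0.3 N) and angle between each of jar_red, jar_white, jar_green, jar_black, jar_blue, jar_yellow's own z axis and vertical below 0.15 rad and z of jar_red in the frame of turntable between 0.006 and 0.018 m and horizontal distance between jar_red and turntable between 0.065 and 0.085 m and z of jar_white in the frame of turntable between 0.006 and 0.018 m and horizontal distance between jar_white and turntable between 0.065 and 0.085 m and z of jar_green in the frame of turntable between 0.006 and 0.018 m and horizontal distance between jar_green and turntable between 0.065 and 0.085 m and z of jar_black in the frame of turntable between 0.006 and 0.018 m and horizontal distance between jar_black and turntable between 0.065 and 0.085 m and z of jar_blue in the frame of turntable between 0.006 and 0.018 m and horizontal distance between jar_blue and turntable between 0.065 and 0.085 m and z of jar_yellow in the frame of turntable between 0.006 and 0.018 m and horizontal distance between jar_yellow and turntable between 0.065 and 0.085 m); the arm keeps its last pose, push and grip.
It fails at once if a jar is tipped over or lifted out of its hoop (angle between any of jar_red, jar_white, jar_green, jar_black, jar_blue, jar_yellow's own z axis and vertical above 0.5 rad or z of any of jar_red, jar_white, jar_green, jar_black, jar_blue, jar_yellow in the frame of turntable above 0.045 m).
It fails at once if a bystander is moved more than 30 mm (distance of any of mug, mill, packet, tub, spoon from where it was at the start of the episode above 0.03 m).
It also fails if it takes over 38 s, if anything falls off the work surface, if the arm or the gripper's body presses on something with over 40 N, if the wrist force passes 120 N, or if a joint passes its speed limit or range.

## Working session

There is one attempt and no reset: what is moved stays moved. The work goes in short steps, Python scripts to look and compute and a tool call to move; the robot and the scene stay as the last step left them, time stands still between calls to the robot, and variables do not carry over. Pictures are saved under pics/ and viewed, at most 10 in all, crops included, and the job is handed in when it is done.

Besides the shell and the picture viewer there is one more tool, called by a JSON object that holds its "name" and its "arguments". servo_tool: Moves the arm, as the interface text tells. Its arguments: {"type":"object","properties":{"rows":{"type":"array"}},"required":["rows"]}

```bash
mkdir -p pics
cat > h.py <<'E'
import numpy as np, cv2
from workcell import *
def world(cam,m,u,v,z):
    K=np.array([[m['fx'],0,m['cx']],[0,m['fy'],m['cy']],[0,0,1.]])
    s=cv2.undistortPoints(np.array([[[u,v]]],float),K,np.array([m['k1'],0,0,0.]))[0,0]
    T=np.array(m['world_from_camera']); d=T[:3,:3]@np.array([s[0],s[1],1]); o=T[:3,3]
    return o+d*(z-o[2])/d[2]
E
python3 - <<'E'
from h import *
s=sense();print(s['time_s'],s['eef_pos'],s['ee_rot'],s['finger_gap'])
p,d=get_image('top');cv2.imwrite('pics/top1.png',p[:,:,::-1])
m=camera_model('top');print(np.round(m['world_from_camera'],3))
for t,z in [('jar_red',.104),('jar_white',.104),('post_a',.174),('pointer',.011),('turntable',.024),('base',.01),('mug',.09),('mill',.112)]:
    for r in silhouettes('top',t)[:3]:
        e=r['extent'];v,u=np.nonzero(r['region']);print(t,round(r['p'],2),e,world('top',m,u.mean(),v.mean(),z).round(3),np.round(d[r['region']].mean(),3))
p,d=get_image('side');cv2.imwrite('pics/side1.png',p[:,:,::-1])
E
```

```text
0.0 [0.24437296 0.6286124  0.24933602] [-1.79896224e+02  6.88420696e-03  1.58758083e+02] 0.08564809568072544
[[-0.005 -0.997  0.072  0.488]
 [-1.     0.005  0.001  0.004]
 [-0.001 -0.072 -0.997  0.979]
 [ 0.     0.     0.     1.   ]]
jar_red 0.74 [275.3, 165.6, 296.0, 187.6] [ 0.618 -0.001  0.104] 0.889
jar_red 0.71 [369.8, 166.8, 401.0, 193.1] [ 0.619 -0.228  0.104] 0.905
jar_white 0.65 [253.2, 220.2, 274.5, 238.5] [0.503 0.042 0.104] 0.874
post_a 0.65 [260.6, 173.8, 272.4, 188.0] [0.603 0.033 0.174] 0.832
post_a 0.53 [305.4, 228.5, 319.3, 241.8] [ 0.493 -0.06   0.174] 0.805
pointer 0.74 [239.1, 158.5, 343.8, 287.7] [ 0.506 -0.021  0.011] 0.965
pointer 0.69 [247.1, 187.6, 267.2, 207.7] [0.583 0.06  0.011] 0.886
turntable 0.82 [240.8, 166.3, 337.4, 258.1] [ 0.547 -0.013  0.024] 0.944
turntable 0.7 [277.8, 166.9, 292.1, 185.2] [ 0.63  -0.001  0.024] 0.887
turntable 0.16 [274.5, 103.4, 316.6, 139.5] [ 0.775 -0.03   0.024] 0.961
base 0.87 [235.4, 161.2, 342.3, 285.9] [ 0.51  -0.017  0.01 ] 0.965
mug 0.8 [165.3, 195.7, 215.3, 230.4] [0.539 0.21  0.09 ] 0.939
mill 0.87 [368.5, 165.0, 401.4, 193.8] [ 0.618 -0.225  0.112] 0.904
```

View pics/top1.png

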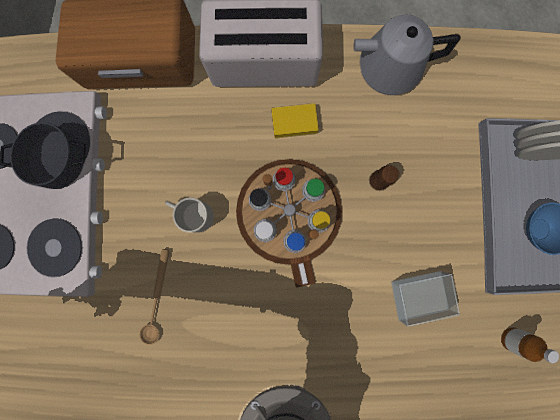

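View pics/side1.png

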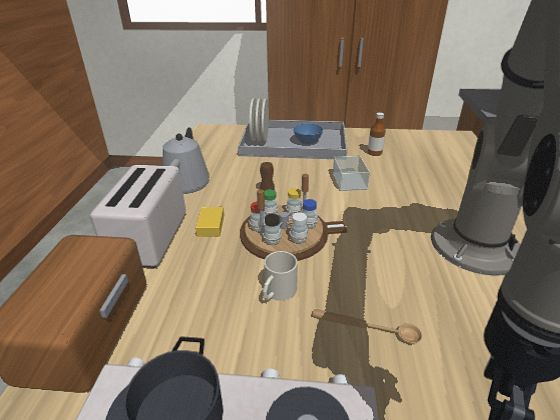

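The top view shows the red cap at (284,177), nearly opposite the pointer at (304,272). The posts are at (267,181) and (312,235). Next I'll measure these precisely.

```bash
cat > meas.py <<'E'
from h import *
def run():
    p,d=get_image('top');m=camera_model('top');h=cv2.cvtColor(p,cv2.COLOR_RGB2HSV).astype(int);H,S,V=h[...,0],h[...,1],h[...,2]
    roi=np.zeros(H.shape,bool);roi[155:295,230:350]=1
    def cen(mk,z,n):
        k,l,st,c=cv2.connectedComponentsWithStats((mk&roi).astype(np.uint8))
        if k<2: print(n,'none');return None
        i=1+st[1:,4].argmax();w=world('top',m,*c[i],z);print(n,c[i].round(1),st[i,2:],w.round(4));return w
    o={}
    o['red']=cen(((H<5)|(H>175))&(S>190)&(V>110),.104,'red')
    o['green']=cen((H>45)&(H<80)&(S>120),.104,'green'); o['blue']=cen((H>100)&(H<125)&(S>150),.104,'blue'); o['yellow']=cen((H>22)&(H<32)&(S>180)&(V>130),.104,'yellow')
    t=np.zeros_like(roi);t[258:290,290:320]=1
    o['ptr']=cen((S<60)&(V>150)&t,.011,'ptr')
    return p,d,m,o
E
python3 - <<'E'
from meas import *
p,d,m,o=run()
T=np.array(m['world_from_camera'])
for r in silhouettes('top','post_a'):
    e=r['extent'];v,u=np.nonzero(r['region']);zz=d[r['region']]
    k=zz<zz.min()+.012
    print('post',round(r['p'],2),len(u),k.sum(),zz.min(),world('top',m,u[k].mean(),v[k].mean(),.172).round(4))
for r in silhouettes('top','base')[:1]:
    # outer disc edge: fit circle from region contour at z .01
    c=max(cv2.findContours(r['region'].astype(np.uint8),0,1)[0],key=len)[:,0]
    w=np.array([world('top',m,*q,.01)[:2] for q in c.astype(float)])
    from scipy.optimize import least_squares
    f=least_squares(lambda x:np.hypot(*(w-x[:2]).T)-.132,[.55,-.015],loss='soft_l1',f_scale=.002);print('axis',f.x.round(4),np.median(abs(f.fun)))
cv2.imwrite('pics/z1.png',cv2.resize(p[150:300,220:360,::-1],None,fx=4,fy=4,interpolation=2))
E
```

```text
red [285.5 176. ] [ 17  17 146] [ 0.6228 -0.0048  0.104 ]
green [314.9 187. ] [ 17  17 235] [ 0.5974 -0.0707  0.104 ]
blue [295.2 241.2] [ 17  17 231] [ 0.4762 -0.0256  0.104 ]
yellow [320.5 218.2] [ 17  15 178] [ 0.527  -0.0825  0.104 ]
ptr [302.7 273. ] [ 9 21 91] [ 0.3968 -0.0467  0.011 ]
post 0.59 81 70 0.80043066 [ 0.4933 -0.0608  0.172 ]
axis [ 0.5466 -0.0142] 0.0030834604384580716
```

View pics/z1.png

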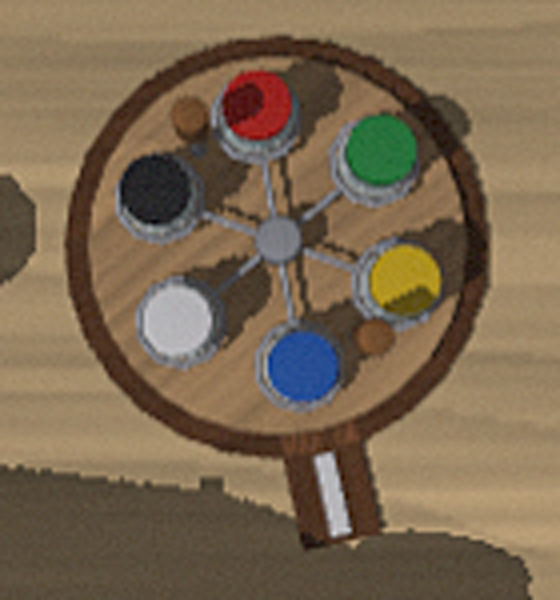

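The crop gives an axis of about (0.548, -0.014). The red jar is at about 10° and the pointer at 192.6°, so the shorter turn is about 177° clockwise. The near post is at about (0.4915, -0.0615), which fits its 75 mm radius. I'll approach it with the jaws tangential to the turntable (yaw 220°).

{"name": "servo_tool", "arguments": {"rows": [[[0.6,-0.96,0,0,0,0.425,1],[0.6,-0.96,0,0,0,0.425,1],[0.6,-0.96,0,0,0,0.425,1],[0.6,-0.96,0,0,0,0.425,1],[0.6,-0.96,0,0,0,0.425,1],[0.6,-0.96,0,0,0,0.425,1],[0.6,-0.96,0,0,0,0.425,1],[0.6,-0.96,0,0,0,0.425,1],[0.6,-0.96,0,0,0,0.425,1]]]}}

```text
time_s: 1.78
eef_pos: [0.4613, 0.2823, 0.2506]
ee_rot: [180.0, 0.0, -170.5]
wrist_force: [0.5, -0.1, 0.0]
finger_gap: 0.0852
gripper_force: 0.0
```

{"name": "servo_tool", "arguments": {"rows": [[[0.1,-0.95,0,0,0,0.425,1],[0.1,-0.95,0,0,0,0.425,1],[0.1,-0.95,0,0,0,0.425,1],[0.1,-0.95,0,0,0,0.425,1],[0.1,-0.95,0,0,0,0.425,1],[0.1,-0.95,0,0,0,0.425,1],[0.1,-0.95,0,0,0,0.425,1],[0.1,-0.95,0,0,0,0.425,1],[0,0,0,0,0,0.425,1],[0,0,0,0,0,0,1]]]}}

```text
time_s: 3.02
eef_pos: [0.4927, -0.0207, 0.2505]
ee_rot: [-180.0, 0.0, -140.1]
wrist_force: [-0.1, -0.2, -0.7]
finger_gap: 0.0852
gripper_force: 0.0
```

Run:
```python
from h import *
s=sense();print({k:np.round(s[k],3) for k in('time_s','eef_pos','ee_rot','joint_pos','wrist_force')})
m=camera_model('wrist');p,d=get_image('wrist');cv2.imwrite('pics/w1.png',p[:,:,::-1])
for r in silhouettes('wrist','post_b'):
    v,u=np.nonzero(r['region']);zz=d[r['region']];T=np.array(m['world_from_camera'])
    k=(zz>0)&(zz<zz[zz>0].min()+.012)
    print(round(r['p'],2),r['extent'],k.sum(),zz.min(),world('w',m,u[k].mean(),v[k].mean(),.174).round(4))
m2=camera_model('top');print(world('top',m2,267.5,179.2,.174),world('top',m2,313.7,234.5,.174))
```

```text
{'time_s': np.float64(3.025), 'eef_pos': array([ 0.493, -0.021,  0.25 ]), 'ee_rot': array([-1.79997e+02,  2.30000e-02, -1.40123e+02]), 'joint_pos': array([-14.386,   9.969,  10.799, 114.077,  -2.252,  56.127, 127.385]), 'wrist_force': array([-0.095, -0.18 , -0.652])}
0.84 [219.4, 280.2, 247.7, 396.1] 12 0.0 [0.6074 0.0379 0.174 ]
0.75 [203.6, 142.3, 248.4, 206.6] 1009 0.0 [ 0.4892 -0.0589  0.174 ]
[0.60535104 0.03327407 0.174     ] [ 0.49056403 -0.06124971  0.174     ]
```

View pics/w1.png

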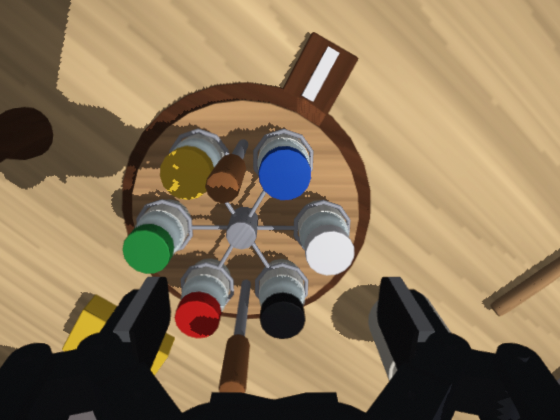

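The wrist view shows the near post at (230,180), between the yellow and blue jars, clear for a descent. I'll shift over it, descend to about z = 0.149 and close.

{"name": "servo_tool", "arguments": {"rows": [[[-0.05,-0.5,0,0,0,0,1],[0,-0.5,0,0,0,0,1],[0,0,-0.5,0,0,0,1],[0,0,-0.7,0,0,0,1],[0,0,-0.7,0,0,0,1],[0,0,-0.64,0,0,0,1],[0,0,0,0,0,0,1]]]}}

```text
time_s: 4.0
eef_pos: [0.4894, -0.0597, 0.1473]
ee_rot: [179.9, -0.2, -140.0]
wrist_force: [-0.0, -0.1, 0.2]
finger_gap: 0.0851
gripper_force: 0.0
```

{"name": "servo_tool", "arguments": {"rows": [[[0,0,0,0,0,0,-1],[0,0,0,0,0,0,-1],[0,0,0,0,0,0,-1],[0,0,0,0,0,0,-1],[0,0,0,0,0,0,-1],[0,0,0,0,0,0,-1]]]}}

```text
time_s: 4.75
eef_pos: [0.491, -0.0605, 0.1494]
ee_rot: [-180.0, 0.0, -140.0]
wrist_force: [-1.9, 0.2, 6.0]
finger_gap: 0.0187
gripper_force: 58.3
```

Gripped. Next I'll work out the row shifts for the arc.

Run:
```python
import numpy as np
s=np.radians(-5.92);c=np.array([.548,-.014]);p=np.array([.491,-.0605]);v=p-c;print(np.hypot(*v),np.degrees(np.arctan2(*v[::-1])))
for k in range(30):
    R=np.array([[np.cos(s),-np.sin(s)],[np.sin(s),np.cos(s)]]);w=R@v
    print(list(((w-v)/.04).round(3)),end=' ' if k%10<9 else ' end %s\n'%(c+w).round(4));v=w
```

```text
0.0735611990114354 -140.7927964950322
[np.float64(-0.112), np.float64(0.153)] [np.float64(-0.096), np.float64(0.164)] [np.float64(-0.078), np.float64(0.173)] [np.float64(-0.06), np.float64(0.18)] [np.float64(-0.041), np.float64(0.185)] [np.float64(-0.022), np.float64(0.189)] [np.float64(-0.002), np.float64(0.19)] [np.float64(0.017), np.float64(0.189)] [np.float64(0.037), np.float64(0.186)] [np.float64(0.056), np.float64(0.182)] end [0.4789 0.0112]
[np.float64(0.074), np.float64(0.175)] [np.float64(0.092), np.float64(0.166)] [np.float64(0.108), np.float64(0.156)] [np.float64(0.124), np.float64(0.144)] [np.float64(0.138), np.float64(0.13)] [np.float64(0.151), np.float64(0.115)] [np.float64(0.162), np.float64(0.099)] [np.float64(0.171), np.float64(0.082)] [np.float64(0.179), np.float64(0.064)] [np.float64(0.184), np.float64(0.045)] end [0.5342 0.0583]
[np.float64(0.188), np.float64(0.026)] [np.float64(0.19), np.float64(0.006)] [np.float64(0.189), np.float64(-0.013)] [np.float64(0.187), np.float64(-0.033)] [np.float64(0.183), np.float64(-0.052)] [np.float64(0.176), np.float64(-0.07)] [np.float64(0.168), np.float64(-0.088)] [np.float64(0.158), np.float64(-0.105)] [np.float64(0.147), np.float64(-0.121)] [np.float64(0.133), np.float64(-0.135)] end [0.603  0.0348]
```

{"name": "servo_tool", "arguments": {"rows": [[[-0.11,0.15,0,0,0,-0.74,-1],[-0.1,0.16,0,0,0,-0.74,-1],[-0.08,0.17,0,0,0,-0.74,-1],[-0.06,0.18,0,0,0,-0.74,-1],[-0.04,0.185,0,0,0,-0.74,-1]]]}}

```text
time_s: 5.38
eef_pos: [0.4746, -0.0257, 0.1494]
ee_rot: [179.9, -0.0, -169.8]
wrist_force: [-3.7, 2.8, 8.6]
finger_gap: 0.0188
gripper_force: 59.9
```

{"name": "servo_tool", "arguments": {"rows": [[[-0.02,0.19,0,0,0,-0.74,-1],[0,0.19,0,0,0,-0.74,-1],[0.015,0.19,0,0,0,-0.74,-1],[0.035,0.185,0,0,0,-0.74,-1],[0.055,0.18,0,0,0,-0.74,-1]]]}}

```text
time_s: 6.0
eef_pos: [0.4774, 0.013, 0.1494]
ee_rot: [179.9, -0.2, 160.7]
wrist_force: [-7.6, 6.3, 11.9]
finger_gap: 0.019
gripper_force: 60.3
```

{"name": "servo_tool", "arguments": {"rows": [[[0.09,0.16,0,0,0,-0.74,-1],[0.1,0.16,0,0,0,-0.74,-1],[0.11,0.155,0,0,0,-0.74,-1],[0.125,0.145,0,0,0,-0.74,-1],[0.14,0.13,0,0,0,-0.74,-1],[0.15,0.115,0,0,0,-0.74,-1],[0.16,0.1,0,0,0,-0.74,-1],[0.17,0.08,0,0,0,-0.74,-1],[0.18,0.065,0,0,0,-0.74,-1],[0.185,0.045,0,0,0,-0.74,-1]]]}}

```text
time_s: 7.25
eef_pos: [0.5346, 0.0633, 0.1495]
ee_rot: [180.0, -0.4, 101.7]
wrist_force: [-5.2, 14.3, 8.9]
finger_gap: 0.0186
gripper_force: 59.9
```

{"name": "servo_tool", "arguments": {"rows": [[[0.19,0.025,0,0,0,-0.74,-1],[0.19,0.005,0,0,0,-0.74,-1],[0.19,-0.015,0,0,0,-0.74,-1],[0.185,-0.035,0,0,0,-0.74,-1],[0.185,-0.05,0,0,0,-0.74,-1],[0.175,-0.07,0,0,0,-0.74,-1]]]}}

```text
time_s: 8.0
eef_pos: [0.5814, 0.058, 0.1495]
ee_rot: [-180.0, -0.5, 66.2]
wrist_force: [1.5, 14.0, 3.9]
finger_gap: 0.0189
gripper_force: 59.3
```

{"name": "servo_tool", "arguments": {"rows": [[[0.16,-0.115,0,0,0,-0.74,-1],[0.145,-0.125,0,0,0,-0.74,-1],[0.13,-0.14,0,0,0,-0.74,-1],[0.12,-0.14,0,0,0,-0.74,-1],[0,0,0,0,0,0,-1],[0,0,0,0,0,0,-1]]]}}

```text
time_s: 8.75
eef_pos: [0.6066, 0.0394, 0.1496]
ee_rot: [-180.0, -0.7, 42.8]
wrist_force: [13.1, 18.3, -2.7]
finger_gap: 0.0184
gripper_force: 59.5
```

Run:
```python
from meas import *
p,d,m,o=run()
cv2.imwrite('pics/z2.png',cv2.resize(p[130:310,190:390,::-1],None,fx=3,fy=3,interpolation=2))
ms=camera_model('side');q,d=get_image('side')
h=cv2.cvtColor(q,cv2.COLOR_RGB2HSV).astype(int)
mk=((h[...,0]<5)|(h[...,0]>175))&(h[...,1]>180)&(h[...,2]>90);mk[:180]=0;mk[270:]=0;mk[:,:220]=0;mk[:,360:]=0
v,u=np.nonzero(mk);print(len(u));print(u.mean(),v.mean(),world('s',ms,u.mean(),v.mean(),.1)) if len(u) else 0
cv2.imwrite('pics/s2.png',cv2.resize(q[140:290,200:400,::-1],None,fx=4,fy=4,interpolation=2))
mw=camera_model('wrist');w,d=get_image('wrist')
for t,z in(('jar_red',.08),):
  for cam,mm in(('side',ms),('wrist',mw)):
    for r in silhouettes(cam,t)[:2]:print(cam,t,r['p'],r['extent'])
```

```text
red [296.7 239.8] [ 17  15 165] [ 0.4793 -0.0289  0.104 ]
green [265.4 231. ] [ 16  17 206] [0.4991 0.0406 0.104 ]
blue [287.4 178.9] [ 8 13 47] [ 0.6161 -0.0091  0.104 ]
yellow none
ptr [302.6 273.2] [ 9 21 97] [ 0.3964 -0.0465  0.011 ]
46
308.10869565217394 202.69565217391303 [ 0.48007173 -0.02627039  0.1       ]
side jar_red 0.81 [303.6, 200.5, 316.6, 225.6]
wrist jar_red 0.86 [240.2, 360.4, 253.2, 395.0]
```

View pics/z2.png

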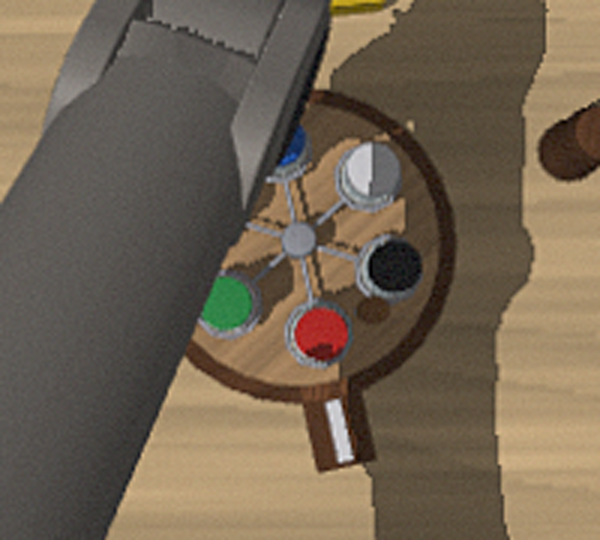

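View pics/s2.png

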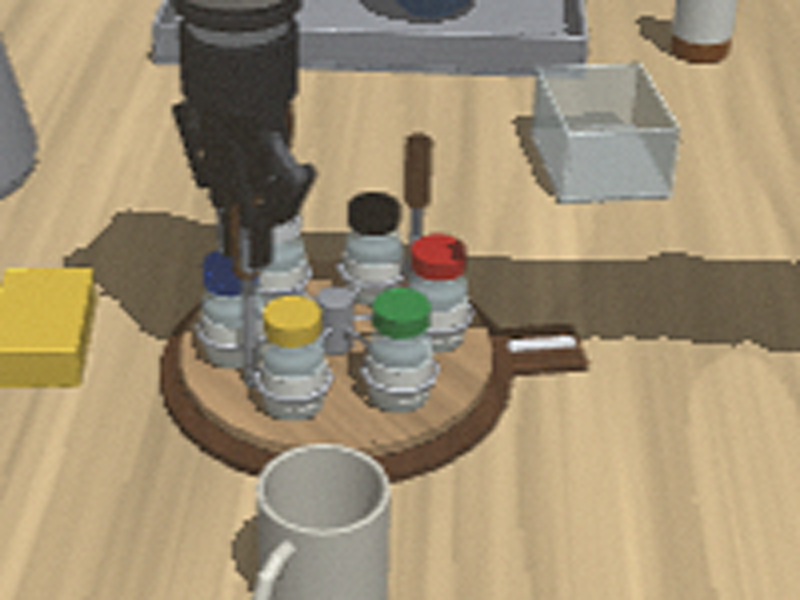

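The top crop shows the red cap at (321,334), in line with the pointer at (339,432). That puts the red jar at about 192.2° against the pointer's 192.5°, or under 1 mm off. The side crop shows all six jars upright and the fingers still on the post. I'll let it settle for a moment, then hand in.

{"name": "servo_tool", "arguments": {"rows": [[[0,0,0,0,0,0,-1],[0,0,0,0,0,0,-1],[0,0,0,0,0,0,-1],[0,0,0,0,0,0,-1]]]}}

```text
time_s: 9.5
eef_pos: [0.6066, 0.0394, 0.1496]
ee_rot: [-180.0, -0.7, 42.8]
wrist_force: [13.5, 17.1, -3.4]
finger_gap: 0.0189
gripper_force: 59.5
```

Run:
```python
from meas import *
s=sense();print(s['time_s'],s['eef_pos'],s['joint_velocities'].round(3) if hasattr(s['joint_velocities'],'round') else s['joint_velocities'],s['gripper_force'],s['wrist_force'])
o=run()[3]
if abs(o['red'][1]+.029)<.005: print(close_job())
```

```text
9.5 [0.60662851 0.03941382 0.14958877] [ 0.038  0.085 -0.015  0.003  0.12   0.065 -0.012] 59.49570894241333 [13.53576029 17.10502599 -3.37435968]
red [296.7 239.7] [ 17  14 161] [ 0.4796 -0.0289  0.104 ]
green [265.5 231. ] [ 16  17 206] [0.4992 0.0405 0.104 ]
blue [287.3 179. ] [ 8 13 46] [ 0.6157 -0.0087  0.104 ]
yellow none
ptr [302.6 273.2] [ 9 21 97] [ 0.3964 -0.0465  0.011 ]
the job is handed in; nothing more can be done
None
```

The job is handed in at about 9.5 s: the red-capped jar measured within about 1 mm of the pointer line, the gripper is holding the post still, and all six jars looked upright in the last side view; the judge's verdict was not shown.

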